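Check tweezer electrodes and hold them at the gauge gap

ROBOT

A 6-joint arm with a two-finger parallel gripper is mounted at the origin on the work surface; the furniture and walls round the work are solid. World frame = base frame: x ahead of the robot, y to its left, z up, the work surface at z = 0. Lengths are in m, angles in rad, forces in N, time in s.
With the tool pointing down it reaches from about 0.35 to 0.775 m from the base axis. Payload 7.3 kg.
Tool frame: the origin (TCP) lies midway between the tips of the shut fingers; the grasp point (between the pads) lies 19 mm behind it (robot.grip_depth is the z of the grasp point in the tool frame, in m); z points along the fingers, y is the line along which they close (so a half turn about z gives the same grasp; the last joint's range is limited). The gripper opens to 92 mm and grips with 3 to 60 N. Pads are 19 mm wide; open, the fingers measure 130 mm over their backs; the gripper's body (75 mm by 190 mm) begins 47 mm behind the grasp point.
Start: joints at [-1.485, 0.342, 1.524, -0, 1.275, -0.146], TCP at [0.121, -0.511, 0.227] pointing down, gripper open.
Joint ranges: [-2.53, 2.53], [-0.77, 2.02], [0.04, 2.7], [-1, 4.14], [0.28, 2.66], [-3.11, 3.11]. Speed limits (rad/s): [2.57, 2.57, 3.14, 3.14, 3.14, 3.14].

INTERFACE

Orientations are given as [roll, pitch, yaw] about the fixed x, y, z axes, in that order (R = Rz(yaw) Ry(pitch) Rx(roll)).
In Python, from cell import robot, viewer gives the robot as it stands.
- The arm moves only by the tool step_arm, never from a script. Its argument "increments" is a list of rows, each an object with "delta_pos": the shift along the tool's x, y, z in cm, a list of three; "dr": the turn, a rotation vector about the tool's x, y, z in degrees, a list of three; "fingers": the closure, from -1 (fully open) to 1 (shut), so that 0 is half open. In form: [{"delta_pos": [tx, ty, tz], "dr": [wx, wy, wz], "fingers": fingers}, ...]. A call has exactly 5 rows; each row is the pose to reach, as a shift and turn from the pose commanded when the call began, along the tool's axes at that moment; what a row does not reach only later rows make up. A row lasts 1/8 s, in which the tool goes at most 62.5 mm and 10.7 degrees, less where a joint would pass 70% of its speed; a pose out of reach is approached as far as the arm can. A call with a gripper value outside its range is refused whole. The fingers move at their own pace and stop on an object; "newtons" is the grip in N (left out, the last holds). Time passes only in rows, so rows that repeat a pose let the fingers close, or fill a call up. It gives the time, the measured TCP pose, the force, the opening and the grip force at its end, in the units of the state.
- robot.observe(): the state, without advancing time (a new reading comes with each control period).
- viewer.read_camera(name): name is "scene" or "top"; returns the picture (384x512x3 uint8, red, green, blue); there is no depth.
- viewer.camera_params(name): a dict with "K" (3x3 intrinsics, pixels), "T" (4x4, takes a point from camera to world coordinates). Camera axes: x right, y down, z forward; pixel columns grow to the right and rows downward; lengths in m; the calibration is good to about 2 mm. A picture is of the moment at which its call begins. camera_params takes no time and is no camera call.
- robot.hand_in(): hands the job in; it is judged then, once.
The state is a dict: "time": time; "qpos": joint angles; "qvel": joint speeds; "joint_efforts": joint torques, N m; "tool_pos": TCP position; "tool_rot": TCP orientation; "contact_force": force on the tool from outside, world axes, zero at the start; "torque": the same for the moment, N m; "opening": finger opening in m; "grip_force": force on a finger pad.
Only numpy, scipy, OpenCV 4.12 (cv2) and the standard library are available. Lean on these libraries where they do the work, as an engineer would, in place of code of your own. Each camera call takes 0.05 s, during which the arm holds its last target. There are 200 camera calls.

TASK

Take the sprung tweezer electrodes (orange grips) from the grey stand and, with the tips still more than 15 mm apart, gently press both tips down on the two copper lands of the blue tester's sprung pad, then in the same way on the yellow tester's. Then hold the tweezers upright with their tips centred and lined up just above the white gauge, about 1 cm clear of it, squeezed so that the gap between the tips matches the 10 mm between the two black lines, and keep them there steady: the program finishes while still holding them like that. Never squeeze the tips shut, do not press hard on the testers, and leave the other things on the worktop alone.

Things in the scene. Friction and masses are not known exactly. Their poses are not given: they have to be found in the camera images.
- tweezers_grip (a point): Centre of the tweezers' grip, 87 mm above the tips, half-way between the relaxed arms. z runs up along the tweezers, y from right to left arm (the squeezing direction), x across. Each arm has a flat orange grip pad 16 mm wide (x), reaching 25 mm above and below this point; relaxed, the pads measure 36 mm over their outer faces (y). A black cap tops the right arm, 41 mm above this point.
- tip_left (a point): Inner lower edge of the left (+y) tip; the tips are flat metal legs, 13 mm wide (x), 4 mm thick (y). The distance from tip_left to tip_right is the tip gap: 24 mm relaxed. Both tips end 87 mm below the grip point, at y = +-12 mm of it when relaxed.
- tip_right (a point): Inner lower edge of the right (-y) tip. Right arm and cap are one rigid piece; the left arm slides parallel towards it, so outer width over the grip pads = tip gap + 12 mm always. The spring resists with 0 N relaxed, 2 N at 19 mm gap, 3.2 N at 16 mm, 5.6 N at 10 mm, 8.8 N shut (2 mm): let the grip force exceed this and stop the jaws by position.
- stand: Fixed grey block, 46 x 68 mm, 50 mm high, on a black rubber foot 62 x 84 mm, 5 mm high, with a slot from above, 15 mm (x) by 39 mm (y), 42 mm deep, in which the tweezers stand with their tips on the slot's floor, 8 mm above the worktop. Origin: centre of its underside. The tweezers must be lifted straight up 45 mm to come free.
- pad_blue_top (a point): Centre of the top face of the blue tester's sprung pad, 28 mm above the worktop. Pad 22 mm (x) by 46 mm (y), 8 mm above its block; two copper lands side by side along y, each 17 mm long, centred at y = +-14 mm, white strip between. Slides straight down up to 6 mm; pushes back 0.5 N at first, 1.5 N at 4 mm. x, y: the block's axes, z up.
- pad_blue (a joint): How far the blue tester's pad is pushed down, m: 0 untouched (it may read a few hundredths of a mm), 0.006 fully down. More than 0.002 makes contact.
- pad_yellow_top (a point): Centre of the top face of the yellow tester's sprung pad, 28 mm above the worktop. Pad 22 mm (x) by 46 mm (y), 8 mm above its block; two copper lands side by side along y, each 17 mm long, centred at y = +-14 mm, white strip between. Slides straight down up to 6 mm; pushes back 0.5 N at first, 1.5 N at 4 mm. x, y: the block's axes, z up.
- pad_yellow (a joint): How far the yellow tester's pad is pushed down, m: 0 untouched (it may read a few hundredths of a mm), 0.006 fully down. More than 0.002 makes contact.
- gauge_top (a point): Centre of the top face of the gap gauge, a fixed white block 46 mm (x) by 58 mm (y), 20 mm high, on an aluminium foot, with two black lines on its top that run along its x, one each side of the centre, inner edges at y = +-5 mm, so 10 mm apart. x, y are the block's axes, z up.
- tester_blue: Fixed blue block of the blue tester, 46 mm (x) by 58 mm (y), 20 mm high, with its pad on top. Origin: centre of its underside.
- tester_yellow: Fixed yellow block of the yellow tester, 46 mm (x) by 58 mm (y), 20 mm high, with its pad on top. Origin: centre of its underside.
- gauge: The gap gauge itself. Origin: centre of its underside.
- tweezers: The tweezers as a whole, 128 mm high, standing upright, tips down, in the slot of the grey stand; loose, about 120 g. Origin midway between the relaxed tips at their lower end, axes as the grip. Let go, they spring back to 24 mm gap.
- cup_a: Bystander: yellow-lidded specimen cup, 52 mm wide, 62 mm high. Origin: centre of its underside.
- cup_b: Bystander: grey-lidded specimen cup, 52 mm wide, 62 mm high. Origin: centre of its underside.
- dropper_1: Bystander: small white dropper bottle with yellow top, 25 mm wide, 71 mm high. Origin: centre of its underside.
- timer: Bystander: small count-down timer, 70 x 66 x 19 mm. Origin: centre of its underside.
- tape_roll: Bystander: roll of tape lying flat, 53 mm across, 12 mm high. Origin: centre of its underside.
Not all that is in view belongs to the job. There is more than one size of the tester_yellow; the one meant has the size given above.

How it is judged:
On the way, in this order (a step that is already met when the one before it is completed fails the run):
1. Both tips, more than 15 mm apart, press the blue tester's pad down by more than 2 mm, each tip within 17 mm of its centre, lined up with it (value of joint pad_blue above 0.002 m and contact force between tweezers and tester_blue above 0.2 N and horizontal distance between each of tip_left, tip_right and pad_blue_top below 0.017 m and angle between the y axis of tweezers_grip and the y axis of pad_blue_top, either way round below 0.25 rad and distance between tip_left and tip_right above 0.015 m and contact force between the fingers and tweezers above 0.5 N), for 0.1 s.
2. Then the same on the yellow tester's pad (value of joint pad_yellow above 0.002 m and contact force between tweezers and tester_yellow above 0.2 N and horizontal distance between each of tip_left, tip_right and pad_yellow_top below 0.017 m and angle between the y axis of tweezers_grip and the y axis of pad_yellow_top, either way round below 0.25 rad and distance between tip_left and tip_right above 0.015 m and contact force between the fingers and tweezers above 0.5 N), for 0.1 s.
3. Then the tips are held over the gauge, lined up, with a gap of 8 to 12 mm, for a second (distance between tip_left and tip_right between 0.008 and 0.012 m and horizontal distance between each of tip_left, tip_right and gauge_top below 0.01 m and angle between the y axis of tweezers_grip and the y axis of gauge_top, either way round below 0.2 rad and z of tip_right in the frame of gauge_top between 0.002 and 0.02 m and angle between tweezers_grip's own z axis and vertical below 0.2 rad and contact force between tweezers and gauge below 0.2 N and contact force between the fingers and tweezers above 1 N and linear speed of tweezers below 0.03 m/s), for 1 s.
At the end, for the whole second after the job is handed in: The robot still holds the tweezers upright (within 0.2 rad), still and not touching the gauge, both tips within 10 mm sideways of the gauge's centre and 2 to 20 mm above its top, lined up across the two lines within 0.2 rad, with a tip gap of 8 to 12 mm (all of step 3); the arm keeps its last pose, push and grip.
It fails at once if The tips are squeezed nearly shut (gap under 5 mm) (distance between tip_left and tip_right below 0.005 m).
It fails at once if A tester is pressed with more than 15 N (contact force between anything else and tester_blue above 15 N).
It fails at once if A tester is pressed with more than 15 N (contact force between anything else and tester_yellow above 15 N).
It fails at once if A bystander is pushed more than 2 cm away (distance of any of cup_a, cup_b, dropper_1, timer, tape_roll from where it was at the start of the episode above 0.02 m).
It also fails if it takes over 51 s, if anything falls off the work surface, if the arm or the gripper's body presses on something with over 40 N, if the wrist force passes 120 N, or if a joint passes its speed limit or range.

## Working session

There is one attempt and no reset: what is moved stays moved. The work goes in short steps, Python scripts to look and compute and a tool call to move; the robot and the scene stay as the last step left them, time stands still between calls to the robot, and variables do not carry over. Pictures are saved under pics/ and viewed, at most 13 in all, crops included, and the job is handed in when it is done.

Besides the shell and the picture viewer there is one more tool, called after "Call:" as name([rows], argument=value, ...), one row to a line, values as JSON. step_arm: Moves the arm, as the interface text tells. Its arguments: {"type":"object","properties":{"increments":{"type":"array"},"newtons":{"type":"number"}},"required":["increments"]}

```bash
mkdir -p pics; ls; python3 - <<'E'
from cell import robot, viewer
import cv2
s=robot.observe(); print(s)
for n in("scene","top"):
    im=viewer.read_camera(n); cv2.imwrite(f"pics/{n}0.png",im[:,:,::-1]); p=viewer.camera_params(n); print(n,p["K"],p["T"])
    cv2.imwrite(f"pics/{n}0b.png",cv2.resize(im[:,:,::-1],(800,600),interpolation=cv2.INTER_CUBIC))
E
```

```text
pics
{'time': 0.0, 'qpos': array([-1.48498132e+00,  3.42723226e-01,  1.52504829e+00, -1.53686852e-05,
        1.27541913e+00, -1.46054561e-01]), 'qvel': array([-0.00057533, -0.0009374 , -0.00040836,  0.00031449, -0.00115983,
       -0.00228611]), 'joint_efforts': array([ 2.26890629e-04, -4.31245458e+01, -2.44221246e+01,  7.17328792e-02,
        5.61536278e-02, -1.47490937e-04]), 'tool_pos': array([ 0.12059565, -0.51052039,  0.2260338 ]), 'tool_rot': array([-3.14000953e+00, -2.18025914e-04,  2.31873876e-01]), 'contact_force': array([ 0.49989926, -0.77913433, -0.025525  ]), 'torque': array([-0.00210646,  0.02268311,  0.02270558]), 'grip_force': 0.0, 'opening': 0.09204458278346876}
scene [[354.3857048    0.         260.04401353]
 [  0.         354.3857048  189.18098536]
 [  0.           0.           1.        ]] [[-0.71467865 -0.37702878  0.58913812 -0.0242605 ]
 [-0.69927242  0.36600073 -0.61405338  0.47910988]
 [ 0.01589082 -0.85081888 -0.52521874  0.55008584]
 [ 0.          0.          0.          1.        ]]
top [[499.99402276   0.         251.86342169]
 [  0.         499.99402276 199.33121628]
 [  0.           0.           1.        ]] [[ 0.01142908 -0.99615675  0.08683949  0.37981301]
 [-0.99988259 -0.01227181 -0.0091768  -0.04484133]
 [ 0.01020721 -0.08672441 -0.99618005  1.29393389]
 [ 0.          0.          0.          1.        ]]
```

View pics/top0b.png

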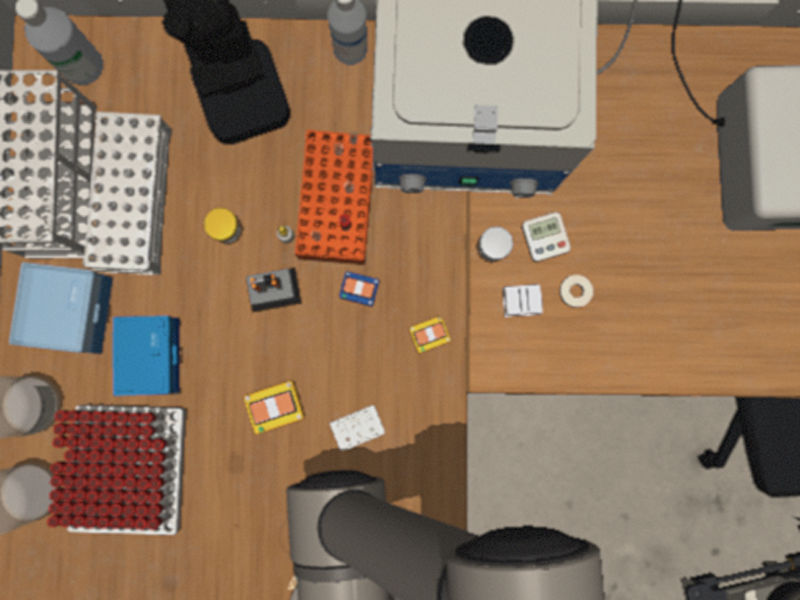

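View pics/scene0b.png

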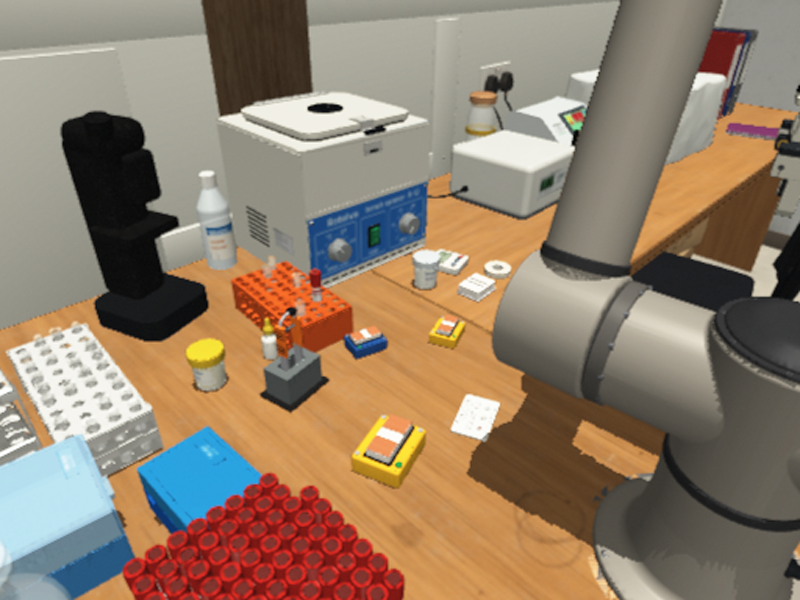

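Top view: stand (272,288), blue tester (359,289), correctly sized yellow tester (430,334), large yellow decoy (273,407), gauge (523,300), all in 800x600 pixels. A closer crop and segmentation next.

```bash
cat > h.py <<'E'
import numpy as np, cv2
from cell import robot, viewer
def w2p(n,X):
    p=viewer.camera_params(n);T=np.array(p["T"]);K=np.array(p["K"])
    c=(np.atleast_2d(X)-T[:3,3])@T[:3,:3];q=c@K.T;return q[:,:2]/q[:,2:]
def p2w(n,uv,z):
    p=viewer.camera_params(n);T=np.array(p["T"]);K=np.array(p["K"])
    uv=np.atleast_2d(uv).astype(float);d=np.c_[uv,np.ones(len(uv))]@np.linalg.inv(K).T@T[:3,:3].T
    return T[:3,3]+d*((z-T[2,3])/d[:,2])[:,None]
E
python3 - <<'E'
from h import *
im=cv2.imread("pics/top0.png");hsv=cv2.cvtColor(im,cv2.COLOR_BGR2HSV)
c=im[165:231,150:390];cv2.imwrite("pics/crop.png",cv2.resize(c,None,fx=3.33,fy=3.33,interpolation=cv2.INTER_CUBIC))
c=im[165:205,150:255];a=cv2.resize(c,None,fx=7.6,fy=7.6,interpolation=cv2.INTER_CUBIC)
c=im[175:230,255:360];b=cv2.resize(c,None,fx=5,fy=5,interpolation=cv2.INTER_CUBIC)
out=np.zeros((600,800,3),np.uint8);out[:a.shape[0],:a.shape[1]]=a[:, :800];out[310:310+b.shape[0],:b.shape[1]]=b
cv2.imwrite("pics/crop.png",out)
def rect(name,lo,hi,box,z):
    x0,y0,x1,y1=box;m=cv2.inRange(hsv[y0:y1,x0:x1],np.array(lo),np.array(hi))
    v,u=np.nonzero(m);P=p2w("top",np.c_[u+x0,v+y0],z)[:,:2]
    r=cv2.minAreaRect((P*1000).astype(np.float32));d=P-P.mean(0);w,V=np.linalg.eigh(d.T@d)
    a=np.degrees(np.arctan2(V[1,1],V[0,1]));print(name,len(P),P.mean(0).round(4),np.round(r,1) if 0 else r,"long axis deg",a.round(1))
rect("blue lands",(3,90,120),(18,255,255),(217,174,244,196),.028)
rect("blue body",(100,120,40),(125,255,255),(214,170,246,198),.020)
rect("yel lands",(3,90,120),(15,255,255),(262,202,289,226),.028)
rect("yel body",(20,140,100),(35,255,255),(258,200,292,228),.020)
rect("gauge",(0,0,150),(180,45,255),(318,178,350,206),.020)
rect("tweez orange",(3,130,100),(18,255,255),(157,170,192,190),.12)
rect("foot",(0,0,0),(180,255,65),(155,168,194,202),.005)
E
```

```text
blue lands 275 [ 0.5275 -0.002 ] ((527.4392700195312, -0.3314857482910156), (53.84376525878906, 66.3250961303711), 0.7357841730117798) long axis deg 94.1
blue body 89 [0.5263 0.0021] ((528.7748413085938, 1.6340923309326172), (52.825706481933594, 42.5009651184082), 76.59387969970703) long axis deg 167.5
yel lands 308 [ 0.455  -0.1162] ((454.8841857910156, -115.6754150390625), (58.43309783935547, 66.24110412597656), 0.6756783127784729) long axis deg 79.3
yel body 180 [ 0.4544 -0.114 ] ((454.97467041015625, -115.102294921875), (45.962528228759766, 56.925106048583984), 21.268800735473633) long axis deg 129.0
gauge 436 [ 0.513  -0.2681] ((512.8949584960938, -267.03802490234375), (49.35137176513672, 62.80055236816406), 4.5199809074401855) long axis deg 98.2
tweez orange 156 [0.5381 0.1353] ((527.2796020507812, 128.7962646484375), (45.201087951660156, 80.28916931152344), 1.2590564489364624) long axis deg 93.4
foot 228 [0.5204 0.1347] ((526.5845947265625, 142.61734008789062), (57.442806243896484, 77.62083435058594), 11.183859825134277) long axis deg 118.2
```

View pics/crop.png

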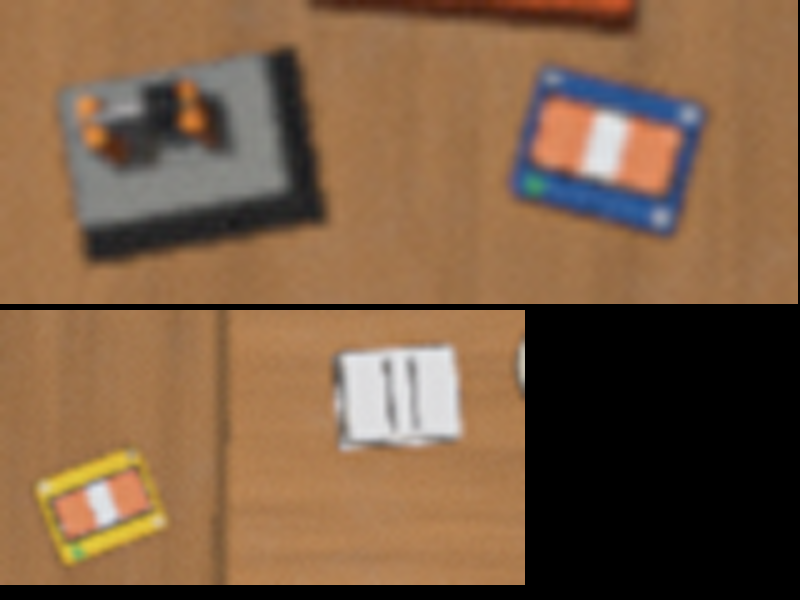

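The crop shows the stand, with the tweezers' orange pads at both ends of the slot, plus the blue tester, yellow tester and gauge outlines. I'll turn the corners into positions and check by reprojection.

```bash
python3 - <<'E'
from h import *
A=lambda p:(np.array(p)+.5)/7.6-.5+[150,165]
B=lambda p:(np.array(p)-[0,310]+.5)/5-.5+[255,175]
obj={"stand":(A([(58,90),(268,50),(293,188),(83,222)]),.05),
"blue":(A([(545,65),(708,103),(675,235),(512,195)]),.02),
"yellow":(B([(37,483),(135,449),(167,522),(70,563)]),.02),
"gauge":(B([(338,353),(453,346),(461,438),(345,443)]),.02),
"gaugelines":(B([(387,359),(411,359),(416,430),(392,430)]),.02)}
for k,(p,z) in obj.items():
    P=p2w("top",p,z)[:,:2]; y=(P[0]-P[1]+P[3]-P[2]); x=(P[0]-P[3]+P[1]-P[2])
    print(k,P.mean(0).round(4),"len y,x",np.linalg.norm(y)/2,np.linalg.norm(x)/2,"yaw(y axis-90)",np.degrees(np.arctan2(y[1],y[0]))-90,"from x",np.degrees(np.arctan2(x[1],x[0])))
for p in [(88,105),(95,137),(187,92),(193,122)]: print(p,p2w("top",A([p]),.112)[0], A(p))
# scene view crop
im=viewer.read_camera("scene");c=im[190:300,140:330,::-1]
cv2.imwrite("pics/sc.png",cv2.resize(c,None,fx=4.2,fy=4.2,interpolation=cv2.INTER_CUBIC))
E
```

```text
stand [0.5277 0.1422] len y,x 0.06991786589314382 0.04556989769101866 yaw(y axis-90) 10.823579269255163 from x 11.819670051295134
blue [5.29e-01 3.00e-04] len y,x 0.05655870793071447 0.04580880113934895 yaw(y axis-90) -12.811475599308594 from x -13.18277006501725
yellow [ 0.4555 -0.1162] len y,x 0.053446470203481394 0.04241246953328387 yaw(y axis-90) 21.702817465130664 from x 23.470298090113086
gauge [ 0.5134 -0.2682] len y,x 0.05949390807365648 0.04703588995959646 yaw(y axis-90) 3.697888681451161 from x 4.5320974438066735
gaugelines [ 0.5137 -0.2694] len y,x 0.012336242515473383 0.036673069446028654 yaw(y axis-90) 0.7150626814559757 from x 3.846344494893357
(88, 105) [0.5301753  0.16049463 0.112     ] [161.14473684 178.38157895]
(95, 137) [0.52012908 0.15803735 0.112     ] [162.06578947 182.59210526]
(187, 92) [0.53466749 0.12968059 0.112     ] [174.17105263 176.67105263]
(193, 122) [0.52523816 0.12757179 0.112     ] [174.96052632 180.61842105]
```

View pics/sc.png

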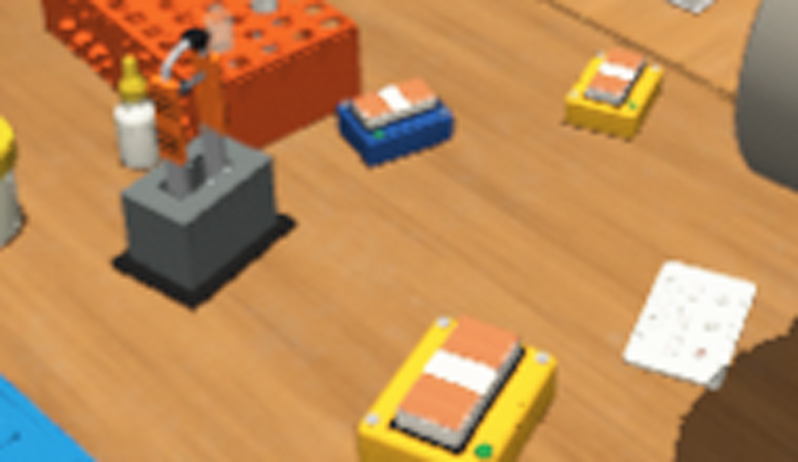

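The tweezers stand centred in the stand's slot, with nothing near enough to get in the fingers' way. Writing a helper, then moving.

```bash
cat >> h.py <<'E'
def go(x,y,z,yaw):
    "increments (cm, deg about tool z) from the observed pose to a TCP target with tool down, yaw deg"
    s=robot.observe();p=s["tool_pos"];w=s["tool_rot"][2];c,n=np.cos(w),np.sin(w);d=np.array([x,y,z])-p
    print("t",round(s["time"],2),"at",p.round(4),np.degrees(s["tool_rot"]).round(2),"open",round(s["opening"],4),"grip",round(s["grip_force"],2),"F",s["contact_force"].round(2))
    print("dpos cm",(100*np.array([c*d[0]+n*d[1],n*d[0]-c*d[1],-d[2]])).round(2),"drz",round(np.degrees(w)-yaw,2))
E
python3 -c "
from h import *
go(.45,-.2,.227,11.3)
go(.528,.1425,.2,11.3)"
```

```text
t 0.15 at [ 0.1206 -0.5107  0.2262] [-1.7994e+02 -1.0000e-02  1.3280e+01] open 0.092 grip 0.0 F [ 0.12 -0.26  0.08]
dpos cm [ 39.2  -22.67  -0.08] drz 1.98
t 0.15 at [ 0.1206 -0.5107  0.2262] [-1.7994e+02 -1.0000e-02  1.3280e+01] open 0.092 grip 0.0 F [ 0.12 -0.26  0.08]
dpos cm [ 54.66 -54.21   2.62] drz 1.98
```

Call:
step_arm([
  {"delta_pos":[4.5,-2.6,0],"dr":[0,0,0],"fingers":-1},
  {"delta_pos":[9,-5.2,0],"dr":[0,0,0.5],"fingers":-1},
  {"delta_pos":[13.5,-7.8,0],"dr":[0,0,1],"fingers":-1},
  {"delta_pos":[18,-10.4,0],"dr":[0,0,1.5],"fingers":-1},
  {"delta_pos":[22.5,-13,0],"dr":[0,0,2],"fingers":-1},
], newtons=12)

```text
time: 0.78
tool_pos: [0.3107, -0.3314, 0.2267]
tool_rot: [3.142, -0.0, 0.196]
contact_force: [-0.2, -0.1, 0.4]
opening: 0.0914
grip_force: 0.0
```

Call:
step_arm([
  {"delta_pos":[4,-3,0],"dr":[0,0,0],"fingers":-1},
  {"delta_pos":[8,-7,0],"dr":[0,0,0],"fingers":-1},
  {"delta_pos":[12,-11,0],"dr":[0,0,0],"fingers":-1},
  {"delta_pos":[15.5,-15.5,0],"dr":[0,0,0],"fingers":-1},
  {"delta_pos":[19,-20,0],"dr":[0,0,0],"fingers":-1},
])

```text
time: 1.4
tool_pos: [0.4575, -0.0977, 0.2266]
tool_rot: [3.141, 0.0, 0.197]
contact_force: [0.3, -0.2, -0.1]
opening: 0.0917
grip_force: 0.0
```

```bash
python3 -c "
from h import *
go(.528,.1425,.2,11.3)"
```

```text
t 1.4 at [ 0.4575 -0.0977  0.2266] [179.99   0.    11.27] open 0.0917 grip 0.0 F [ 0.26 -0.22 -0.13]
dpos cm [ 11.61 -22.18   2.66] drz -0.03
```

Call:
step_arm([
  {"delta_pos":[2.5,-4.5,0.5],"dr":[0,0,0],"fingers":-1},
  {"delta_pos":[5,-9.5,1],"dr":[0,0,0],"fingers":-1},
  {"delta_pos":[7.5,-14.5,1.7],"dr":[0,0,0],"fingers":-1},
  {"delta_pos":[10,-19,2.2],"dr":[0,0,0],"fingers":-1},
  {"delta_pos":[11.6,-22.2,2.7],"dr":[0,0,0],"fingers":-1},
])

```text
time: 2.02
tool_pos: [0.5274, 0.1432, 0.1991]
tool_rot: [-3.142, 0.0, 0.198]
contact_force: [0.0, -0.4, -0.9]
opening: 0.0919
grip_force: 0.0
```

```bash
python3 - <<'E'
from h import *
go(.528,.1425,.081,11.3)
a=viewer.read_camera("top")[150:220,130:230,::-1];b=viewer.read_camera("scene")[180:270,140:250,::-1]
a=cv2.resize(a,(400,280),interpolation=cv2.INTER_CUBIC);b=cv2.resize(b,(400,327),interpolation=cv2.INTER_CUBIC)
o=np.zeros((327,800,3),np.uint8);o[:280,:400]=a;o[:,400:]=b;cv2.imwrite("pics/above.png",o)
E
```

```text
t 2.02 at [0.5274 0.1432 0.1991] [-1.7999e+02  3.0000e-02  1.1370e+01] open 0.0919 grip 0.0 F [ 0.   -0.41 -0.87]
dpos cm [ 0.04  0.08 11.81] drz 0.07
```

View pics/above.png

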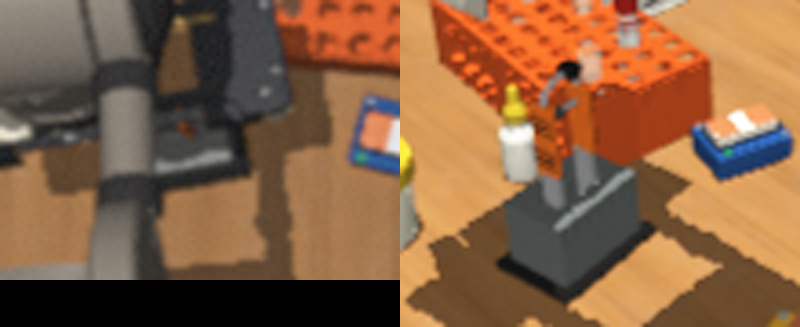

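The gripper hides the stand from above; the scene view shows the tweezers upright and undisturbed. Descending.

Call:
step_arm([
  {"delta_pos":[0,0.1,2.5],"dr":[0,0,0],"fingers":-1},
  {"delta_pos":[0,0.1,5],"dr":[0,0,0],"fingers":-1},
  {"delta_pos":[0,0.1,7.5],"dr":[0,0,0],"fingers":-1},
  {"delta_pos":[0,0.1,10],"dr":[0,0,0],"fingers":-1},
  {"delta_pos":[0,0.1,11.8],"dr":[0,0,0],"fingers":-1},
])

```text
time: 2.75
tool_pos: [0.5268, 0.139, 0.0805]
tool_rot: [3.141, 0.002, 0.196]
contact_force: [0.6, 0.2, -0.5]
opening: 0.0914
grip_force: 0.0
```

Call:
step_arm([
  {"delta_pos":[0,0,0],"dr":[0,0,0],"fingers":0},
  {"delta_pos":[0,0,0],"dr":[0,0,0],"fingers":0.1},
  {"delta_pos":[0,0,0],"dr":[0,0,0],"fingers":0.15},
  {"delta_pos":[0,0,0],"dr":[0,0,0],"fingers":0.18},
  {"delta_pos":[0,0,0],"dr":[0,0,0],"fingers":0.18},
])

```text
time: 3.38
tool_pos: [0.5276, 0.14, 0.082]
tool_rot: [3.141, -0.001, 0.197]
contact_force: [0.4, -1.5, 0.9]
opening: 0.0463
grip_force: 0.0
```

Call:
step_arm([
  {"delta_pos":[0,0,0],"dr":[0,0,0],"fingers":0.22},
  {"delta_pos":[0,0,0],"dr":[0,0,0],"fingers":0.27},
  {"delta_pos":[0,0,0],"dr":[0,0,0],"fingers":0.32},
  {"delta_pos":[0,0,0],"dr":[0,0,0],"fingers":0.35},
  {"delta_pos":[0,0,0],"dr":[0,0,0],"fingers":0.35},
])

```text
time: 4.0
tool_pos: [0.5275, 0.1399, 0.0816]
tool_rot: [3.141, 0.0, 0.197]
contact_force: [0.2, -0.9, -0.4]
opening: 0.03
grip_force: 2.6
```

Call:
step_arm([
  {"delta_pos":[0,0,-1.5],"dr":[0,0,0],"fingers":0.35},
  {"delta_pos":[0,0,-3.5],"dr":[0,0,0],"fingers":0.35},
  {"delta_pos":[0,0,-5.5],"dr":[0,0,0],"fingers":0.35},
  {"delta_pos":[0,0,-7.5],"dr":[0,0,0],"fingers":0.35},
  {"delta_pos":[0,0,-8],"dr":[0,0,0],"fingers":0.35},
])

```text
time: 4.62
tool_pos: [0.5283, 0.1401, 0.1637]
tool_rot: [3.141, -0.003, 0.197]
contact_force: [-0.5, -0.2, -1.3]
opening: 0.0297
grip_force: 2.4
```

```bash
python3 - <<'E'
from h import *
go(.5285,.000,.162,-13)
b=viewer.read_camera("scene")[150:270,140:300,::-1]
cv2.imwrite("pics/lift.png",cv2.resize(b,(800,600),interpolation=cv2.INTER_CUBIC))
E
```

```text
t 4.62 at [0.5283 0.1401 0.1637] [179.98  -0.19  11.28] open 0.0297 grip 2.42 F [-0.5  -0.15 -1.27]
dpos cm [-2.72 13.74  0.17] drz 24.28
```

View pics/lift.png

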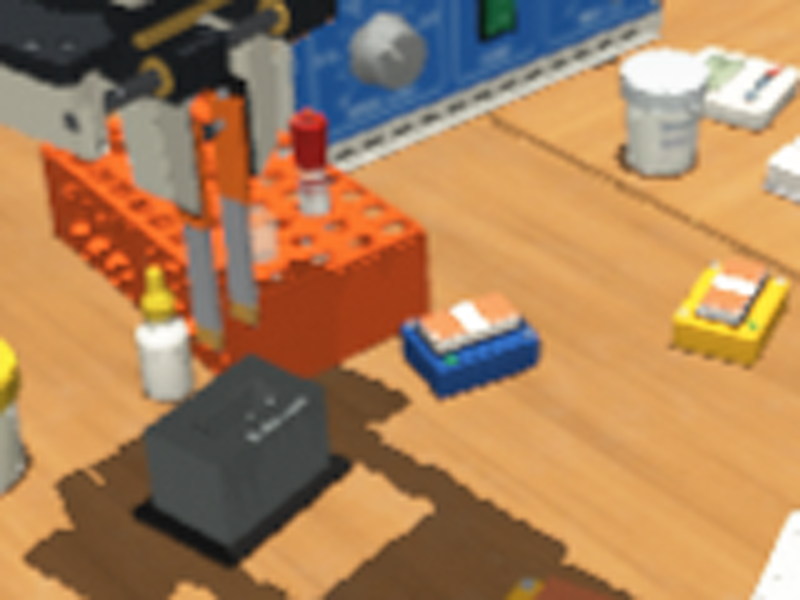

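Tweezers lifted clear and upright, tips at about (211,345) and (243,318) in the crop. Checking the tip location relative to the tool.

```bash
python3 - <<'E'
from h import *
w=np.radians(11.3);yx=np.array([-np.sin(w),np.cos(w),0]);xx=np.array([np.cos(w),np.sin(w),0])
c=np.array([.5283,.1401,.0901])
for s in (1,-1):
  for a in (-.0065,.0065):
    for t in (.009,.013): print(s,a,t,((w2p("scene",c+s*t*yx+a*xx)-[140,150]+.5)*5-.5).round(0))
E
```

```text
1 -0.0065 0.009 [[221. 348.]]
1 -0.0065 0.013 [[215. 352.]]
1 0.0065 0.009 [[199. 338.]]
1 0.0065 0.013 [[193. 342.]]
-1 -0.0065 0.009 [[250. 328.]]
-1 -0.0065 0.013 [[256. 323.]]
-1 0.0065 0.009 [[228. 318.]]
-1 0.0065 0.013 [[234. 314.]]
```

Call:
step_arm([
  {"delta_pos":[-0.4,2.5,0],"dr":[0,0,5],"fingers":0.35},
  {"delta_pos":[-1,5.5,0],"dr":[0,0,10],"fingers":0.35},
  {"delta_pos":[-1.7,8.5,0],"dr":[0,0,15],"fingers":0.35},
  {"delta_pos":[-2.3,11.5,0],"dr":[0,0,20],"fingers":0.35},
  {"delta_pos":[-2.7,13.7,0],"dr":[0,0,24.3],"fingers":0.35},
])

```text
time: 5.3
tool_pos: [0.5273, -0.0009, 0.161]
tool_rot: [3.141, 0.001, -0.231]
contact_force: [0.2, 0.3, -0.8]
opening: 0.03
grip_force: 2.4
```

```bash
python3 - <<'E'
from h import *
go(.5285,.000,.1056,-13)
b=viewer.read_camera("scene")[150:270,180:340,::-1]
cv2.imwrite("pics/blue.png",cv2.resize(b,(800,600),interpolation=cv2.INTER_CUBIC))
E
```

```text
t 5.3 at [ 0.5273 -0.0009  0.161 ] [ 1.7998e+02  8.0000e-02 -1.3210e+01] open 0.03 grip 2.42 F [ 0.22  0.25 -0.78]
dpos cm [ 0.1  -0.11  5.54] drz -0.21
```

View pics/blue.png

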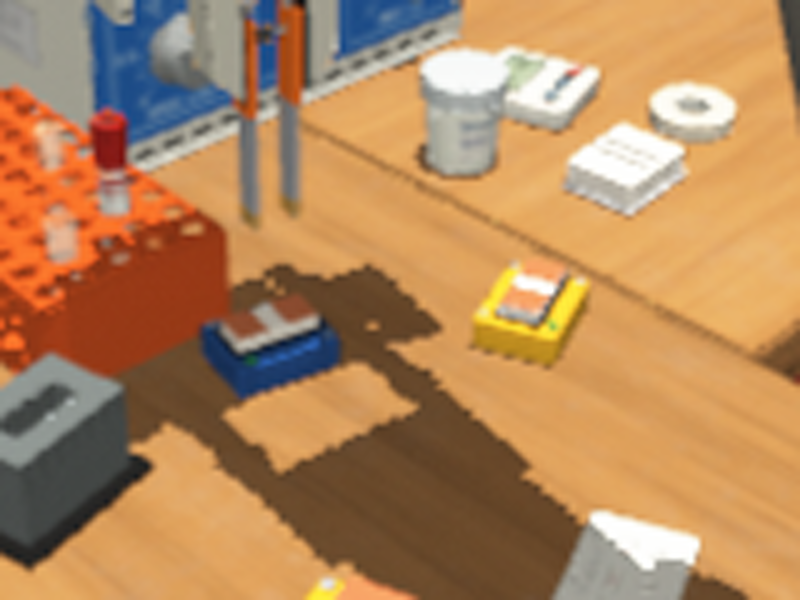

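Tips at about (250,225) and (291,212), and the pad's white strip centre near (271,320). Comparing these with the predicted positions.

```bash
python3 - <<'E'
from h import *
P=lambda X:((w2p("scene",X)-[180,150]+.5)*5-.5).round(0)[0]
def fr(d):
  w=np.radians(d);return np.array([np.cos(w),np.sin(w),0]),np.array([-np.sin(w),np.cos(w),0])
x,y=fr(-13);c=np.array([.5273,-.0009,.161-.0736])
for s in(1,-1): print("tip mid",P(c+s*.011*y),"near",P(c+s*.011*y-.0065*x),"far",P(c+s*.011*y+.0065*x))
c=np.array([.5285,0,.028]);print("pad",P(c),[P(c+a*x*.011+b*y*.023) for a,b in((1,1),(1,-1),(-1,-1),(-1,1))])
x,y=fr(22.5);c=np.array([.4555,-.1162,.028]);print("yel",P(c),[P(c+a*x*.011+b*y*.023) for a,b in((1,1),(1,-1),(-1,-1),(-1,1))])
x,y=fr(3.7);c=np.array([.5135,-.2688,.02]);print("gauge",P(c),[P(c+a*x*.023+b*y*.029) for a,b in((1,1),(1,-1),(-1,-1),(-1,1))])
E
```

```text
tip mid [247. 225.] near [253. 231.] far [241. 219.]
tip mid [287. 212.] near [293. 218.] far [280. 206.]
pad [267. 318.] [array([216., 321.]), array([296., 294.]), array([317., 315.]), array([237., 343.])]
yel [527. 285.] [array([493., 304.]), array([521., 258.]), array([561., 267.]), array([534., 314.])]
gauge [621. 155.] [array([561., 160.]), array([617., 125.]), array([680., 150.]), array([625., 187.])]
```

Predictions agree with what is seen to about 1–2 mm. Pressing the blue pad.

Call:
step_arm([
  {"delta_pos":[0.1,-0.1,1.5],"dr":[0,0,0],"fingers":0.35},
  {"delta_pos":[0.1,-0.1,3],"dr":[0,0,0],"fingers":0.35},
  {"delta_pos":[0.1,-0.1,4.3],"dr":[0,0,0],"fingers":0.35},
  {"delta_pos":[0.1,-0.1,5.2],"dr":[0,0,0],"fingers":0.35},
  {"delta_pos":[0.1,-0.1,5.4],"dr":[0,0,0],"fingers":0.35},
])

```text
time: 5.98
tool_pos: [0.5287, 0.0014, 0.1069]
tool_rot: [3.141, 0.001, -0.227]
contact_force: [-0.2, -0.3, -1.9]
opening: 0.0297
grip_force: 2.4
```

Call:
step_arm([
  {"delta_pos":[0,0,0.2],"dr":[0,0,0],"fingers":0.35},
  {"delta_pos":[0,0,0.4],"dr":[0,0,0],"fingers":0.35},
  {"delta_pos":[0,0,0.6],"dr":[0,0,0],"fingers":0.35},
  {"delta_pos":[0,0,0.8],"dr":[0,0,0],"fingers":0.35},
  {"delta_pos":[0,0,0.8],"dr":[0,0,0],"fingers":0.35},
])

```text
time: 6.6
tool_pos: [0.5291, 0.001, 0.0997]
tool_rot: [3.142, -0.0, -0.227]
contact_force: [0.2, 0.6, -0.0]
opening: 0.0296
grip_force: 2.4
```

```bash
python3 - <<'E'
from h import *
go(.5285,.000,.098,-13)
b=viewer.read_camera("scene")[175:235,200:280,::-1]
cv2.imwrite("pics/press.png",cv2.resize(b,(640,480),interpolation=cv2.INTER_CUBIC))
print(robot.observe()["contact_force"])
E
```

```text
t 6.6 at [0.5291 0.001  0.0997] [ 1.7999e+02 -1.0000e-02 -1.3020e+01] open 0.0296 grip 2.42 F [ 0.21  0.59 -0.05]
dpos cm [-0.03  0.11  0.17] drz -0.02
[-0.54331484 -0.21289571 -0.22763632]
```

View pics/press.png

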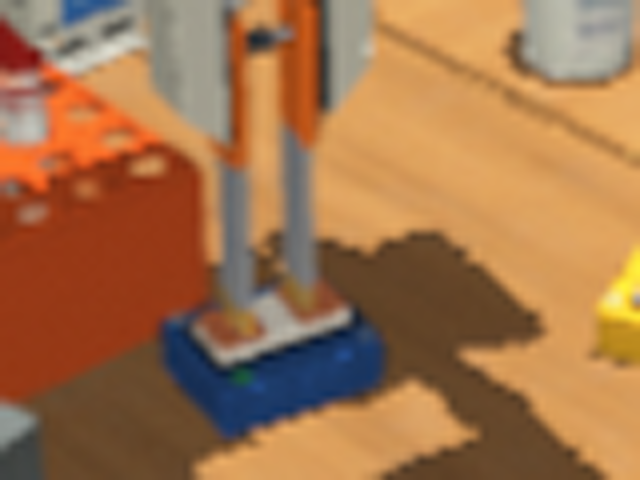

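Both tips sit on the two lands, roughly centred, at (240,325) and (303,297). The pad is about 2 mm down, so press a bit further.

Call:
step_arm([
  {"delta_pos":[0,0,0.1],"dr":[0,0,0],"fingers":0.35},
  {"delta_pos":[0,0,0.2],"dr":[0,0,0],"fingers":0.35},
  {"delta_pos":[0,0,0.25],"dr":[0,0,0],"fingers":0.35},
  {"delta_pos":[0,0,0.25],"dr":[0,0,0],"fingers":0.35},
  {"delta_pos":[0,0,0.25],"dr":[0,0,0],"fingers":0.35},
])

```text
time: 7.28
tool_pos: [0.5291, 0.001, 0.0972]
tool_rot: [3.142, -0.0, -0.227]
contact_force: [1.0, 0.2, -0.5]
opening: 0.0299
grip_force: 2.4
```

```bash
python3 - <<'E'
from h import *
go(.5285,.000,.098,-13)
b=viewer.read_camera("scene")[175:235,200:280,::-1]
cv2.imwrite("pics/press2.png",cv2.resize(b,(640,480),interpolation=cv2.INTER_CUBIC))
print(robot.observe()["contact_force"])
E
```

```text
t 7.28 at [0.5291 0.001  0.0972] [ 1.800e+02 -1.000e-02 -1.302e+01] open 0.0299 grip 2.42 F [ 0.96  0.18 -0.46]
dpos cm [-0.03  0.11 -0.08] drz -0.02
[ 0.06984635 -0.92403864  0.22055193]
```

View pics/press2.png

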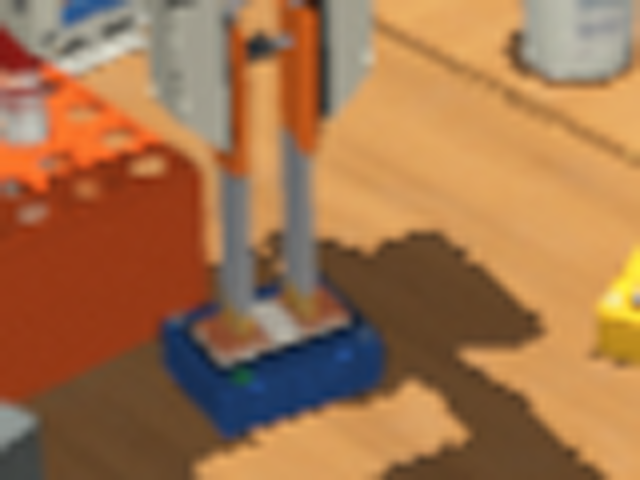

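The pad is visibly lower (its side is now a thin strip). One small extra push for margin, then lift in the same call.

Call:
step_arm([
  {"delta_pos":[0,0,0.07],"dr":[0,0,0],"fingers":0.35},
  {"delta_pos":[0,0,0.07],"dr":[0,0,0],"fingers":0.35},
  {"delta_pos":[0,0,-0.6],"dr":[0,0,0],"fingers":0.35},
  {"delta_pos":[0,0,-2.2],"dr":[0,0,0],"fingers":0.35},
  {"delta_pos":[0,0,-4],"dr":[0,0,0],"fingers":0.35},
])

```text
time: 7.95
tool_pos: [0.5286, 0.0012, 0.1376]
tool_rot: [3.141, 0.001, -0.227]
contact_force: [0.3, 0.8, -0.5]
opening: 0.0299
grip_force: 2.4
```

```bash
python3 -c "
from h import *
go(.4555,-.1162,.137,22.5)"
```

```text
t 7.95 at [0.5286 0.0012 0.1376] [ 1.7999e+02  7.0000e-02 -1.3020e+01] open 0.0299 grip 2.42 F [ 0.3   0.85 -0.48]
dpos cm [-4.48 13.08  0.06] drz -35.52
```

Call:
step_arm([
  {"delta_pos":[-0.9,2.6,0],"dr":[0,0,-8],"fingers":0.35},
  {"delta_pos":[-1.8,5.2,0],"dr":[0,0,-16],"fingers":0.35},
  {"delta_pos":[-2.7,7.8,0],"dr":[0,0,-24],"fingers":0.35},
  {"delta_pos":[-3.6,10.5,0],"dr":[0,0,-31],"fingers":0.35},
  {"delta_pos":[-4.5,13.1,0],"dr":[0,0,-35.5],"fingers":0.35},
])

```text
time: 8.57
tool_pos: [0.455, -0.117, 0.1375]
tool_rot: [-3.142, 0.0, 0.396]
contact_force: [0.2, 0.7, -1.3]
opening: 0.0299
grip_force: 2.4
```

```bash
python3 -c "
from h import *
go(.4555,-.1162,.106,22.5)"
```

```text
t 8.57 at [ 0.455  -0.117   0.1375] [-1.800e+02  1.000e-02  2.266e+01] open 0.0299 grip 2.42 F [ 0.24  0.69 -1.25]
dpos cm [ 0.08 -0.06  3.15] drz 0.16
```

Call:
step_arm([
  {"delta_pos":[0.1,0,1],"dr":[0,0,0],"fingers":0.35},
  {"delta_pos":[0.1,0,2],"dr":[0,0,0],"fingers":0.35},
  {"delta_pos":[0.1,0,2.8],"dr":[0,0,0],"fingers":0.35},
  {"delta_pos":[0.1,0,3.15],"dr":[0,0,0],"fingers":0.35},
  {"delta_pos":[0.1,0,3.15],"dr":[0,0,0],"fingers":0.35},
])

```text
time: 9.2
tool_pos: [0.4566, -0.1157, 0.1054]
tool_rot: [-3.141, 0.0, 0.393]
contact_force: [0.2, -0.0, -1.6]
opening: 0.0299
grip_force: 2.4
```

Call:
step_arm([
  {"delta_pos":[0,0,0.25],"dr":[0,0,0],"fingers":0.35},
  {"delta_pos":[0,0,0.5],"dr":[0,0,0],"fingers":0.35},
  {"delta_pos":[0,0,0.7],"dr":[0,0,0],"fingers":0.35},
  {"delta_pos":[0,0,0.85],"dr":[0,0,0],"fingers":0.35},
  {"delta_pos":[0,0,0.85],"dr":[0,0,0],"fingers":0.35},
])

```text
time: 9.82
tool_pos: [0.4567, -0.1162, 0.0973]
tool_rot: [3.141, -0.0, 0.392]
contact_force: [0.5, -0.5, 0.1]
opening: 0.03
grip_force: 2.4
```

```bash
python3 - <<'E'
from h import *
go(.4555,-.1162,.0965,22.5)
b=viewer.read_camera("scene")[175:235,245:325,::-1]
cv2.imwrite("pics/press3.png",cv2.resize(b,(640,480),interpolation=cv2.INTER_CUBIC))
print(robot.observe()["contact_force"])
E
```

```text
t 9.82 at [ 0.4567 -0.1162  0.0973] [ 1.7998e+02 -1.0000e-02  2.2480e+01] open 0.03 grip 2.42 F [ 0.48 -0.52  0.08]
dpos cm [-0.11 -0.04  0.08] drz -0.02
[-0.01571628 -0.072176    0.26836041]
```

View pics/press3.png

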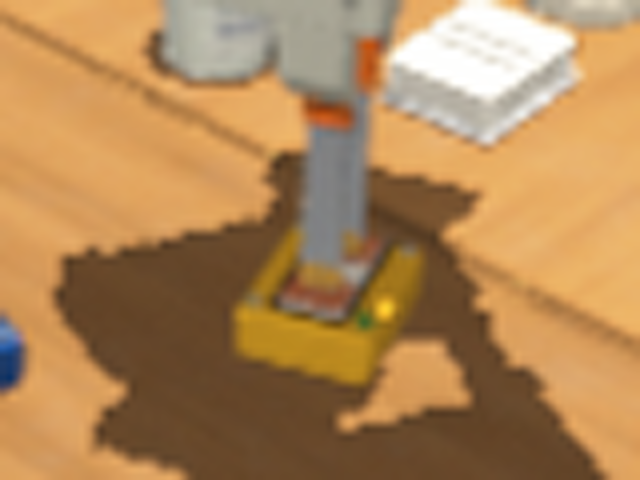

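Both tips are on the lands at (322,280) and (357,243). The pad is nearly flush, with about 1.4 N on it. Small extra press, then lift and go to the gauge.

Call:
step_arm([
  {"delta_pos":[0,0,0.07],"dr":[0,0,0],"fingers":0.35},
  {"delta_pos":[0,0,0.07],"dr":[0,0,0],"fingers":0.35},
  {"delta_pos":[0,0,-0.6],"dr":[0,0,0],"fingers":0.35},
  {"delta_pos":[0,0,-2.2],"dr":[0,0,0],"fingers":0.35},
  {"delta_pos":[0,0,-4],"dr":[0,0,0],"fingers":0.35},
])

```text
time: 10.5
tool_pos: [0.4562, -0.1159, 0.1377]
tool_rot: [-3.141, 0.001, 0.392]
contact_force: [-0.3, -0.1, -1.5]
opening: 0.0301
grip_force: 2.4
```

```bash
python3 -c "
from h import *
go(.5135,-.2685,.137,3.7)"
```

```text
t 10.5 at [ 0.4562 -0.1159  0.1377] [-1.7995e+02  5.0000e-02  2.2480e+01] open 0.0301 grip 2.42 F [-0.27 -0.13 -1.45]
dpos cm [-0.54 16.3   0.07] drz 18.78
```

Call:
step_arm([
  {"delta_pos":[-0.1,3,0],"dr":[0,0,4],"fingers":0.35},
  {"delta_pos":[-0.2,6.5,0],"dr":[0,0,8],"fingers":0.35},
  {"delta_pos":[-0.3,10,0],"dr":[0,0,12],"fingers":0.35},
  {"delta_pos":[-0.4,13.5,0],"dr":[0,0,16],"fingers":0.35},
  {"delta_pos":[-0.5,16.3,0],"dr":[0,0,18.8],"fingers":0.35},
])

```text
time: 11.12
tool_pos: [0.5144, -0.2697, 0.1373]
tool_rot: [-3.141, 0.0, 0.062]
contact_force: [-0.3, -0.0, -1.2]
opening: 0.0301
grip_force: 2.4
```

Call:
step_arm([
  {"delta_pos":[0,0,0],"dr":[0,0,0],"fingers":0.38},
  {"delta_pos":[0,0,0],"dr":[0,0,0],"fingers":0.42},
  {"delta_pos":[0,0,0],"dr":[0,0,0],"fingers":0.46},
  {"delta_pos":[0,0,0],"dr":[0,0,0],"fingers":0.5},
  {"delta_pos":[0,0,0],"dr":[0,0,0],"fingers":0.52},
])

```text
time: 11.75
tool_pos: [0.5143, -0.2682, 0.1374]
tool_rot: [3.141, -0.0, 0.065]
contact_force: [-1.2, -0.4, -1.5]
opening: 0.022
grip_force: 5.4
```

```bash
python3 -c "
from h import *
go(.5135,-.2685,.1036,3.7)"
```

```text
t 11.75 at [ 0.5143 -0.2682  0.1374] [179.99  -0.     3.71] open 0.022 grip 5.42 F [-1.19 -0.44 -1.52]
dpos cm [-0.08  0.03  3.38] drz 0.01
```

Call:
step_arm([
  {"delta_pos":[-0.1,0,0.8],"dr":[0,0,0],"fingers":0.52},
  {"delta_pos":[-0.1,0,1.6],"dr":[0,0,0],"fingers":0.52},
  {"delta_pos":[-0.1,0,2.4],"dr":[0,0,0],"fingers":0.52},
  {"delta_pos":[-0.1,0,3.1],"dr":[0,0,0],"fingers":0.52},
  {"delta_pos":[-0.1,0,3.35],"dr":[0,0,0],"fingers":0.52},
])

```text
time: 12.38
tool_pos: [0.513, -0.2685, 0.103]
tool_rot: [-3.141, 0.001, 0.064]
contact_force: [-0.3, 0.4, -1.8]
opening: 0.022
grip_force: 5.5
```

```bash
python3 - <<'E'
from h import *
go(.5135,-.2685,.1036,3.7)
b=viewer.read_camera("scene")[145:205,265:345,::-1]
cv2.imwrite("pics/gauge.png",cv2.resize(b,(640,480),interpolation=cv2.INTER_CUBIC))
P=lambda X:((w2p("scene",X)-[265,145]+.5)*8-.5).round(0)[0]
w=np.radians(3.7);x=np.array([np.cos(w),np.sin(w),0]);y=np.array([-np.sin(w),np.cos(w),0])
p=robot.observe()["tool_pos"]-[0,0,.0736]
for s in(1,-1): print("tip near inner/outer",P(p+s*.005*y-.0065*x),P(p+s*.009*y-.0065*x))
c=np.array([.5135,-.2685,.02]);print("gauge",[P(c+a*x*.023+b*y*.029) for a,b in((1,1),(1,-1),(-1,-1),(-1,1))],"lines near end",P(c-.018*x+.0055*y),P(c-.018*x-.0055*y))
E
```

```text
t 12.38 at [ 0.513  -0.2685  0.103 ] [-1.7997e+02  5.0000e-02  3.6800e+00] open 0.022 grip 5.49 F [-0.29  0.37 -1.82]
dpos cm [ 0.05  0.   -0.06] drz -0.02
tip near inner/outer [323. 278.] [317. 282.]
tip near inner/outer [339. 268.] [345. 264.]
gauge [array([217., 297.]), array([307., 240.]), array([409., 281.]), array([320., 340.])] lines near end [345. 311.] [362. 300.]
```

View pics/gauge.png

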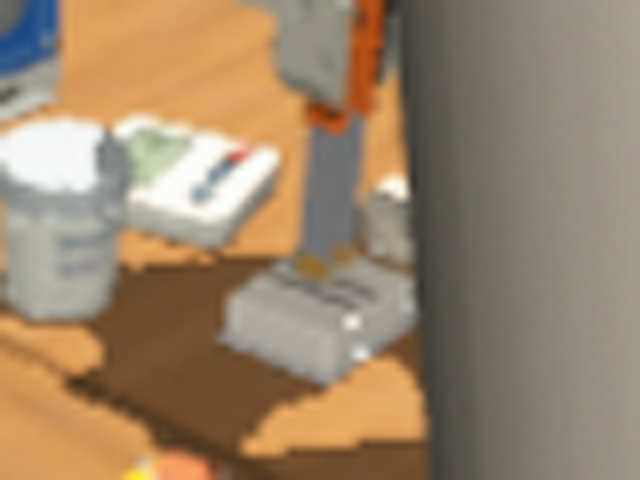

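The tips hang above the gauge at (313,270) and (342,255), in line with the two lines and close to the prediction. Holding still.

Call:
step_arm([
  {"delta_pos":[0,0,0],"dr":[0,0,0],"fingers":0.52},
  {"delta_pos":[0,0,0],"dr":[0,0,0],"fingers":0.52},
  {"delta_pos":[0,0,0],"dr":[0,0,0],"fingers":0.52},
  {"delta_pos":[0,0,0],"dr":[0,0,0],"fingers":0.52},
  {"delta_pos":[0,0,0],"dr":[0,0,0],"fingers":0.52},
])

```text
time: 13.05
tool_pos: [0.5133, -0.2687, 0.1038]
tool_rot: [3.141, -0.0, 0.064]
contact_force: [-0.2, 0.8, -1.4]
opening: 0.0221
grip_force: 5.5
```

Call:
step_arm([
  {"delta_pos":[0,0,0],"dr":[0,0,0],"fingers":0.52},
  {"delta_pos":[0,0,0],"dr":[0,0,0],"fingers":0.52},
  {"delta_pos":[0,0,0],"dr":[0,0,0],"fingers":0.52},
  {"delta_pos":[0,0,0],"dr":[0,0,0],"fingers":0.52},
  {"delta_pos":[0,0,0],"dr":[0,0,0],"fingers":0.52},
])

```text
time: 13.68
tool_pos: [0.5133, -0.2686, 0.1037]
tool_rot: [3.142, 0.0, 0.064]
contact_force: [0.9, -0.1, -1.6]
opening: 0.0221
grip_force: 5.5
```

Call:
step_arm([
  {"delta_pos":[0,0,0],"dr":[0,0,0],"fingers":0.52},
  {"delta_pos":[0,0,0],"dr":[0,0,0],"fingers":0.52},
  {"delta_pos":[0,0,0],"dr":[0,0,0],"fingers":0.52},
  {"delta_pos":[0,0,0],"dr":[0,0,0],"fingers":0.52},
  {"delta_pos":[0,0,0],"dr":[0,0,0],"fingers":0.52},
])

```text
time: 14.3
tool_pos: [0.5133, -0.2686, 0.1037]
tool_rot: [3.142, -0.0, 0.064]
contact_force: [-0.4, 0.2, -1.3]
opening: 0.022
grip_force: 5.5
```

```bash
python3 -c "
from h import *
go(.5135,-.2685,.1036,3.7)
print(robot.hand_in())"
```

```text
t 14.3 at [ 0.5133 -0.2686  0.1037] [180.    -0.     3.68] open 0.022 grip 5.49 F [-0.37  0.2  -1.31]
dpos cm [ 0.02 -0.01  0.01] drz -0.02
the job is handed in; nothing more can be done
None
```

The job is handed in at about 14 s; no verdict came back. Both testers were pressed with the tips about 18 mm apart, and the tweezers are held still about 1 cm above the gauge with a gap of about 10 mm.

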